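Unclip the charged battery pack and stow it in the rack

TASK

The battery pack on the charger is full: squeeze its two side buttons together, lift it straight off and stand it upright on the grey mat. The rack's tall dividers leave no room for fingers at the buttons, so let go there, take the pack again by its two plain ends with the buttons left out, and lower it upright, all the way down, into the empty middle bay of the battery rack. Do not drop or topple the pack, and leave the two packs in the rack and the phone on the mat where they are.

Things in the scene. Friction and masses are not known exactly. Their poses are not given: they have to be found in the camera images.
- pack_mid (a point): Centre of the black battery pack clipped upright in the charger: 82 mm tall, 0.3 to 0.44 kg, loose. z up, y towards its button sides, x towards its plain ends. Heights above its underside (41 mm below this point): stem 52 (x) by 40 mm (y) up to 28; collar 60 by 56 mm up to 35; plain body 58 (x) by 42 mm (y) from there to the top at 82 mm.
- pack_buttons (a point): Midpoint between the pack's two grey button pads, 60 mm above its underside; axes as the pack. Each pad, on the +y and -y side, is 26 mm wide (x), 24 mm tall and 9 mm proud: 60 mm over both when out, 48 mm when pressed home. Squeezed home together they draw in two hooks on the stem that hold the pack in the charger; otherwise it does not come out.
- pack_ends (a point): Midpoint between the pack's two plain ends, 62 mm above its underside; axes as the pack. The end faces look to +x and -x, 58 mm apart, 42 mm wide, flat but for fine ribs, free to grasp from 36 to 78 mm above the underside.
- button_a (a joint): Travel in m of the button on the pack's +y side: 0 out, 0.006 pressed home; springs out by itself. Starts to move at 2.4 N, home at 7.2 N; its hook is free from about 0.0045.
- button_b (a joint): The same for the button on the pack's -y side.
- charger_seat (a point): Centre of the floor of the charger's well, 15 mm above the bench, where the pack's underside rests; axes as the seated pack. Dark grey charger, fixed: 140 mm (x, from -45 to +95 mm) by 110 mm (y), its top 28 mm above this point beside the pack (a hump, 42 mm above it, lies from +45 mm in x). The stem sits 28 mm deep: the pack is out once raised 30 mm.
- mat_top (a point): Centre of the upper face of the grey work mat, 300 mm (x) by 200 mm (y), 3 mm thick, fixed; z up. The phone lies on its far (+x) third; the near part (x below 40 mm) is clear.
- bay (a point): Centre of the floor of the aluminium rack's empty middle bay, 5 mm above the bench; the pack's underside belongs here. z up, y across the dividers, x out of the open ends. Bay 69 mm wide (y) between dividers 4 mm thick and 70 mm high, 66 mm long (x) between sills 20 mm high. The pack's button sides face the dividers, either way round. Rack fixed, 90 (x) by 223 mm (y).
- pack_left_mid (a point): Centre of a like pack standing in the bay 73 mm to the empty bay's +y side; loose, its top 87 mm above the bench. Leave it.
- pack_right_mid (a point): The same in the bay 73 mm to the empty bay's -y side.
- phone: A black phone lying flat on the mat's far part, 148 mm (its y) by 72 mm (its x), 8 mm thick; origin under its centre. Loose. Leave it.

How it is judged:
On the way, in this order (a step that is already met when the one before it is completed fails the run):
1. the pack is unclipped and lifted out of the charger (z of pack_mid in the frame of charger_seat above 0.076 m), for 0.1 s.
2. the pack stands upright on the mat, let go (x of pack_mid in the frame of mat_top between -0.15 and 0.15 m and y of pack_mid in the frame of mat_top between -0.1 and 0.1 m and z of pack_mid in the frame of mat_top below 0.045 m and angle between pack_mid's own z axis and vertical below 0.06 rad and contact force between the fingers and pack below 0.1 N), for 0.2 s.
3. the pack is lifted again by its plain ends, both buttons out (z of pack_mid in the frame of mat_top above 0.056 m and contact force between the fingers and pack above 1 N and value of joint each of button_a, button_b below 0.002 m), for 0.1 s.
At the end, for the whole second after the job is handed in: The pack stands at rest in the rack's middle bay, its underside within 4 mm of the bay's floor, centred within 8 mm along and 9 mm across the bay, upright within 0.06 rad and square to the bay within 0.2 rad, either way round (x of pack_mid in the frame of bay between -0.008 and 0.008 m and y of pack_mid in the frame of bay between -0.009 and 0.009 m and z of pack_mid in the frame of bay below 0.045 m and angle between pack_mid's own z axis and vertical below 0.06 rad and angle between the y axis of pack_mid and the y axis of bay, either way round below 0.2 rad and linear speed of pack below 0.02 m/s); the robot touches nothing.
It fails at once if the pack is dropped or toppled (it moves faster than 0.5 m/s without being held) (linear speed of pack above 0.5 m/s and contact force between the fingers and pack below 0.1 N).
It fails at once if a pack in the rack is moved by more than 12 mm (distance of any of pack_left_mid, pack_right_mid from where it was at the start of the episode above 0.012 m).
It fails at once if the phone is moved by more than 20 mm (distance of phone from where it was at the start of the episode above 0.02 m).
It also fails if it takes over 61 s, if anything falls off the work surface, if the arm or the gripper's body presses on something with over 40 N, if the wrist force passes 120 N, or if a joint passes its speed limit or range.

ROBOT

A 7-joint arm with a two-finger parallel gripper is mounted at the origin on the work surface. World frame = base frame: x ahead of the robot, y to its left, z up, the work surface at z = 0. Lengths are in m, angles in rad, forces in N, time in s.
With the tool pointing down it reaches from about 0.425 to 0.875 m from the base axis. Payload 4.7 kg.
Tool frame: the origin (TCP) lies midway between the tips of the shut fingers; the grasp point (between the pads) lies 19 mm behind it; z points along the fingers, y is the direction in which the jaws open and shut (so a half turn about z gives the same grasp; the last joint's range is limited). The gripper opens to 87 mm and grips with 3 to 60 N. Pads are 19 mm wide; open, the fingers measure 117 mm over their backs; the gripper's body (75 mm by 190 mm) begins 51 mm behind the grasp point.
Start: joints at [1.175, 0.321, -0.07, 1.45, 0.023, 1.371, -0.057], TCP at [0.259, -0.596, 0.223] pointing down, gripper open.
Joint ranges: [-2.86, 2.86], [-0.3, 2.09], [-1.38, 1.24], [0.06, 2.45], [-1.56, 4.7], [0.09, 2.05], [-2.69, 2.69]. Speed limits (rad/s): [2.57, 2.57, 3.14, 3.14, 3.14, 3.14, 3.14].

INTERFACE

Orientations are given as a rotation vector (axis times angle).
In Python, from bench import get_state, eyes, job gives the robot as it stands. The module is installed in compiled form; this text tells all that it offers.
- The arm moves only by the shell command python3 -m jog 'ROWS' [FORCE]. ROWS is JSON, a list that holds one entry, the list of rows, each a list of 5 numbers: the opening, from 0 (shut) to 1 (fully open), then the shift along the tool's x, y, z in units of 40 mm (1.0 is 40 mm), then the turn about the tool's z in units of 5 degrees (1.0 is 5 degrees). In form: [[[jaw, dx, dy, dz, turn], ...]]. A call has 1 to 10 rows; each row shifts and turns the commanded pose from where the row before left it, along the tool's axes as they then stand; what a row does not reach is not made up. A row lasts 1/8 s, in which the tool goes at most 62.5 mm and 10.7 degrees, less where a joint would pass 70% of its speed; a pose out of reach is approached as far as the arm can. A call is refused whole if a number of a shift passes 1 or a number of a turn 1, either way. A call with a gripper value outside its range is refused whole. The fingers move at their own pace and stop on an object; FORCE is the grip in N (left out, the last holds). Time passes only in rows, so rows that do not move let the fingers close. It gives the time, the measured TCP pose, the force and the opening at its end, in the units of the state.
- get_state(): the state, without advancing time (a new reading comes with each control period).
- eyes.get_image(name): name is "scene" or "top"; returns (picture, depth): 420x560x3 uint8, red, green, blue; 420x560 float32, m along the optical axis (not along the pixel's ray), 0 where there is no reading.
- eyes.camera_params(name): a dict with "camera_matrix" (3x3 intrinsics, pixels), "k1" (the pictures are not rectified: a ray, as slopes to the right and down, at radius r is drawn at 1 + k1 r^2 times it, then the intrinsics apply), "pose" (4x4, takes a point from camera to world coordinates). Camera axes: x right, y down, z forward; pixel columns grow to the right and rows downward; lengths in m; the calibration is good to about 2 mm. A picture is of the moment at which its call begins. camera_params takes no time and is no camera call.
- job.close_job(): hands the job in, once; it reports no verdict.
The state is a dict: "time": time; "joint_positions": joint angles; "qd": joint speeds; "joint_torque": joint torques, N m; "position": TCP position; "tool_rot": TCP orientation; "ft_force": force on the tool from outside, world axes, zero at the start; "torque": the same for the moment, N m; "grip_width": opening from 0.0 (shut) to 1.0 (fully open).
Only numpy, scipy, OpenCV 4.12 (cv2) and the standard library are available. Lean on these libraries where they do the work, as an engineer would, in place of code of your own. Each camera call takes 0.05 s, during which the arm holds its last target. There are 200 camera calls.

## Working session

There is one attempt and no reset: what is moved stays moved. The work goes in short steps, Python scripts to look and compute and a shell command to move; the robot and the scene stay as the last step left them, time stands still between calls to the robot, and variables do not carry over. Pictures are saved under pics/ and viewed, about 8 in all and at most 12, crops included, and the job is handed in when it is done.

```bash
mkdir -p pics; cat > h.py <<'E'
import numpy as np, cv2
from bench import get_state, eyes, job
def snap(n,f=None):
    im,d=eyes.get_image(n)
    if f: cv2.imwrite('pics/'+f,im[:,:,::-1])
    np.savez('last_%s.npz'%n,im=im,d=d)
    return im,d
def cloud(n,d):
    p=eyes.camera_params(n);K=p['camera_matrix'];T=p['pose']
    v,u=np.mgrid[0:d.shape[0],0:d.shape[1]].astype(float)
    K=np.array(K);T=np.array(T)
    x=(u-K[0,2])/K[0,0];y=(v-K[1,2])/K[1,1]
    a,b=x.copy(),y.copy()
    for _ in range(10):
        s=1+p['k1']*(a*a+b*b);a=x/s;b=y/s
    P=np.stack([a*d,b*d,d],-1)
    return P@T[:3,:3].T+T[:3,3]
E
python3 - <<'E'
from h import *
s=get_state()
for k,v in s.items(): print(k,np.round(v,3))
for n in('scene','top'):
    im,d=snap(n,n+'0.png'); p=eyes.camera_params(n); print(n,p['k1'],np.round(p['pose'],3).tolist(),p['camera_matrix'])
E
```

```text
time 0.0
joint_positions [ 1.175  0.322 -0.07   1.452  0.023  1.371 -0.057]
qd [-0.    -0.001 -0.001  0.    -0.     0.     0.001]
joint_torque [ 0.0000e+00 -4.9129e+01 -4.0400e-01 -3.1252e+01 -6.4000e-02  4.4000e-02
  0.0000e+00]
position [ 0.259 -0.596  0.221]
tool_rot [-3.074e+00 -6.390e-01  1.000e-03]
ft_force [ 0.05  -0.342  0.487]
torque [-0.001 -0.028 -0.017]
grip_width 1.0
scene -0.15126949017189412 [[-0.362, 0.621, -0.696, 1.282], [0.932, 0.238, -0.273, 0.276], [-0.004, -0.747, -0.665, 0.736], [0.0, 0.0, 0.0, 1.0]] [[468.09745002   0.         267.44690222]
 [  0.         468.09745002 202.52487001]
 [  0.           0.           1.        ]]
top -0.11617978129965471 [[0.01, -0.987, 0.161, 0.373], [-1.0, -0.013, -0.019, 0.027], [0.021, -0.161, -0.987, 1.375], [0.0, 0.0, 0.0, 1.0]] [[503.83482706   0.         280.21473215]
 [  0.         503.83482706 207.47057044]
 [  0.           0.           1.        ]]
```

View pics/top0.png

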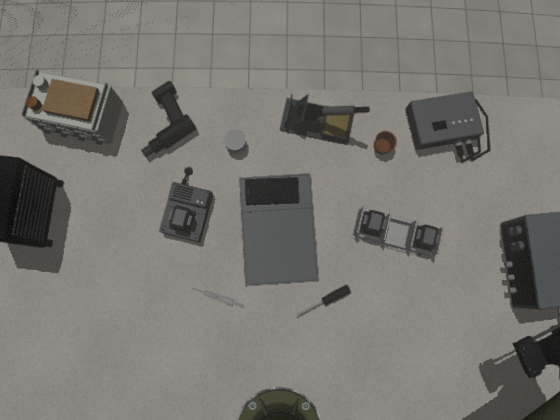

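View pics/scene0.png

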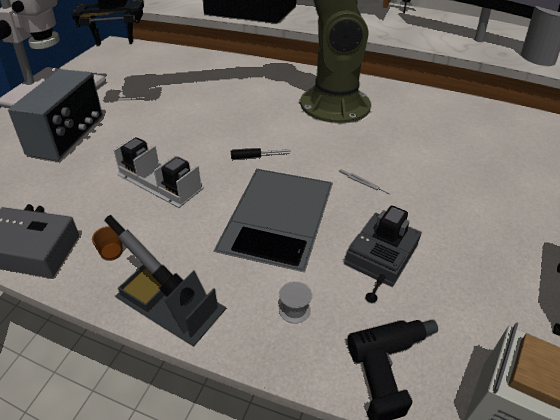

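The top view shows the charger with its pack at about (182,219), the mat at (279,230) with the phone at (272,191), and the rack at (398,234) with its empty bay between two packs. Next I'll measure these from depth.

```bash
python3 - <<'E'
from h import *
f=np.load('last_top.npz');C=cloud('top',f['d']);im=f['im']
def rect(name,box,z0,z1):
    u0,v0,u1,v1=box;P=C[v0:v1,u0:u1].reshape(-1,3);P=P[(P[:,2]>z0)&(P[:,2]<z1)]
    r=cv2.minAreaRect(P[:,:2].astype(np.float32)*1000)
    print(name,len(P),'c',np.round(r[0],1),'size',np.round(r[1],1),'ang',round(r[2],1),'z',np.round(np.median(P[:,2]),4),'mean',np.round(P.mean(0),4))
rect('pack top',(160,195,205,240),.088,.11)
rect('charger',(150,170,220,250),.030,.11)
rect('chargertop',(150,170,220,250),.035,.05)
rect('hump',(150,170,220,250),.05,.065)
rect('rackL',(350,200,393,255),.08,.1)
rect('rackR',(405,210,450,260),.08,.1)
rect('rack>12mm',(345,195,450,265),.012,.1)
rect('bayfloor',(390,222,410,248),-.0,.012)
# mat by colour corners
m=((im.max(2)<110)&(im.max(2)>55)).astype(np.uint8);m[:, :235]=0;m[:,325:]=0;m[:170]=0;m[290:]=0
n,l,st,c=cv2.connectedComponentsWithStats(m);k=1+np.argmax(st[1:,4])
P=C[l==k];r=cv2.minAreaRect(P[:,:2].astype(np.float32)*1000);print('mat',r,np.median(P[:,2]),len(P))
rect('phone',(240,172,305,208),.0075,.02)
big=cv2.resize(im[165:265,150:450],None,fx=2.6,fy=2.6,interpolation=cv2.INTER_CUBIC)
cv2.imwrite('pics/big.png',np.clip(big[:,:,::-1]*1.6,0,255))
E
```

```text
pack top 375 c [553.9 261.8] size [59.8 57.6] ang 76.8 z 0.0957 mean [0.5533 0.2616 0.0954]
charger 2165 c [578.9 256.9] size [112.6 142.2] ang 76.6 z 0.0531 mean [0.5754 0.2529 0.0578]
chargertop 942 c [578.6 257.1] size [112.5 140.8] ang 76.7 z 0.0421 mean [0.5552 0.2555 0.0423]
hump 721 c [585.1 254.8] size [107.2 122.6] ang 77.0 z 0.0561 mean [0.6179 0.2458 0.056 ]
rackL 352 c [ 550.2 -244.1] size [56.7 58.3] ang 82.0 z 0.0862 mean [ 0.5501 -0.244   0.0861]
rackR 351 c [ 513.7 -377.7] size [59.7 59.1] ang 81.4 z 0.086 mean [ 0.5131 -0.3848  0.0861]
rack>12mm 1887 c [ 530.8 -315.9] size [227.1  78. ] ang 76.5 z 0.0736 mean [ 0.5273 -0.3141  0.0638]
bayfloor 394 c [ 525.5 -330.1] size [55.2 70.4] ang 88.9 z 0.0047 mean [ 0.5294 -0.3276  0.0049]
mat ((533.7744750976562, 4.732398986816406), (316.14324951171875, 202.07107543945312), 4.523963928222656) 0.002339365902221613 6524
phone 1195 c [642.5  23.3] size [ 90.2 177.5] ang 0.9 z 0.0113 mean [0.6432 0.0237 0.0114][ WARN:0@0.768] global loadsave.cpp:1063 imwrite_ Unsupported depth image for selected encoder is fallbacked to CV_8U.
```

View pics/big.png

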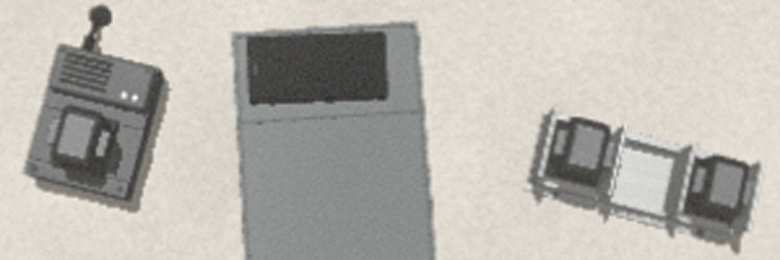

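```bash
cat >> h.py <<'E'
from scipy.spatial.transform import Rotation as Ro
def info(tx=None,ty=None,tz=None,yaw=None):
    s=get_state();R=Ro.from_rotvec(s['tool_rot']).as_matrix();p=np.array(s['position'])
    y=np.degrees(np.arctan2(R[1,0],R[0,0]))
    print('t',round(s['time'],2),'p',p.round(4),'yaw',y.round(2),'tilt',np.degrees(np.arccos(-R[2,2])).round(2),'w',round(s['grip_width'],3),'F',np.round(s['ft_force'],1),'q',np.round(s['joint_positions'],2))
    if tx is not None:
        d=np.array([tx,ty,tz])-p
        print('units now',(R.T@d/0.04).round(3),end=' ')
        if yaw is not None:
            t=(y-yaw+180)%360-180
            R2=R@Ro.from_rotvec([0,0,np.radians(t)]).as_matrix()
            print('turn',round(t/5,3),'units after turn',(R2.T@d/0.04).round(3))
E
python3 -m jog '[[[1,0.8,-1,0,0.92],[1,0.8,-1,0,0.92],[1,0.8,-1,0,0.92],[1,0.8,-1,0,0.92],[1,0.8,-1,0,0.92],[1,0.8,-1,0,0.92],[1,0.8,-1,0,0.92],[1,0.8,-1,0,0.92],[1,0,-1,0,0],[1,0,-1,0,0]]]'
python3 -c "from h import *;info(.554,.2625,.16,-13.3)"
```

```text
time: 1.35
position: [0.4867, -0.1725, 0.222]
tool_rot: [-3.12, 0.364, 0.002]
ft_force: [0.9, -0.6, 0.6]
grip_width: 0.998
t 1.35 p [ 0.4867 -0.1725  0.222 ] yaw -13.29 tilt 0.06 w 0.998 F [ 0.9 -0.6  0.6] q [ 0.68  0.06 -0.41  1.77  0.02  1.32 -1.53]
units now [ -0.862 -10.969   1.553] turn 0.002 units after turn [ -0.863 -10.969   1.553]
```

```bash

python3 -m jog '[[[1,-0.1,-1,0.1,0],[1,-0.1,-1,0.1,0],[1,-0.1,-1,0.1,0],[1,-0.1,-1,0.1,0],[1,-0.1,-1,0.1,0],[1,-0.1,-1,0.1,0],[1,-0.1,-1,0.1,0],[1,-0.1,-1,0.1,0],[1,0,-1,0.1,0],[1,0,-1,0.1,0]]]'
python3 -m jog '[[[1,0,-0.9,0.3,0],[1,0,0,0,0],[1,0,0,0,0]]]'
python3 - <<'E'
from h import *
info(.554,.2625,.16,-13.3)
im,d=snap('scene')
b=cv2.resize(im[130:330,300:500],None,fx=3,fy=3,interpolation=cv2.INTER_CUBIC)
cv2.imwrite('pics/s1.png',np.clip(b[:,:,::-1].astype(float)*1.5,0,255).astype(np.uint8))
E
```

```text
time: 2.6
position: [0.5476, 0.2235, 0.182]
tool_rot: [3.12, -0.365, -0.001]
ft_force: [0.6, -1.5, -0.9]
grip_width: 1.001
time: 2.98
position: [0.5558, 0.2566, 0.1701]
tool_rot: [3.119, -0.365, -0.001]
ft_force: [0.0, 0.6, -0.3]
grip_width: 1.001
t 2.98 p [0.5558 0.2566 0.1701] yaw -13.34 tilt 0.09 w 1.001 F [ 0.   0.6 -0.3] q [ 0.11  0.36 -0.72  1.6   0.24  1.28 -2.46]
units now [-0.077 -0.133  0.252] turn -0.009 units after turn [-0.077 -0.133  0.252]
```

View pics/s1.png

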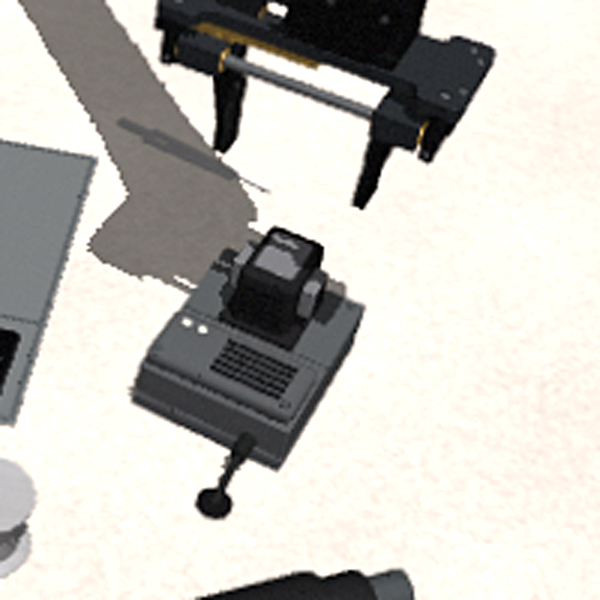

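The view shows both fingers (crop (225,130) and (370,190)) lined up across the pack's button sides, with the pack at (280,270). I'll cross-check the pack's position with this second camera.

```bash
python3 - <<'E'
from h import *
f=np.load('last_scene.npz');C=cloud('scene',f['d'])
P=C[205:240,375:412].reshape(-1,3);P=P[(P[:,2]>.09)&(P[:,2]<.103)]
print(len(P),cv2.minAreaRect(P[:,:2].astype(np.float32)*1000),P.mean(0))
E
python3 -m jog '[[[1,-0.08,-0.13,0.5,0],[1,0,0,0.5,0],[1,0,0,0.5,0],[1,0,0,0,0],[1,0,0,0,0]]]'; python3 -c "from h import *;info(.554,.2625,.0575,-13.3)"
```

```text
398 ((556.4441528320312, 265.8435363769531), (40.97057342529297, 59.41511535644531), 76.34381103515625) [0.55969972 0.26623291 0.09527615]
time: 3.65
position: [0.5541, 0.2635, 0.1106]
tool_rot: [-3.12, 0.364, -0.0]
ft_force: [-0.4, 1.1, -0.6]
grip_width: 1.002
t 3.65 p [0.5541 0.2635 0.1106] yaw -13.32 tilt 0.01 w 1.002 F [-0.4  1.1 -0.6] q [ 0.08  0.41 -0.71  1.66  0.28  1.18 -2.5 ]
units now [0.003 0.026 1.327] turn -0.004 units after turn [0.003 0.026 1.327]
```

```bash
python3 -m jog '[[[1,0.02,-0.01,0.5,0],[1,0,0,0.5,0],[1,0,0,0.33,0],[1,0,0,0,0],[1,0,0,0,0]]]'; python3 -c "from h import *;info(.555,.264,.0575,-13.3)"
python3 -m jog '[[[0.4,0,0,0,0],[0.4,0,0,0,0],[0.4,0,0,0,0],[0.4,0,0,0,0],[0.4,0,0,0,0],[0.4,0,0,0,0]]]' 30;python3 -c "from h import *;info()"
```

```text
time: 4.28
position: [0.5551, 0.2639, 0.0576]
tool_rot: [-3.12, 0.364, -0.001]
ft_force: [0.3, -0.2, 0.6]
grip_width: 1.002
t 4.28 p [0.5551 0.2639 0.0576] yaw -13.31 tilt 0.03 w 1.002 F [ 0.3 -0.2  0.6] q [ 0.06  0.47 -0.69  1.7   0.33  1.09 -2.53]
units now [-0.003 -0.002  0.002] turn -0.002 units after turn [-0.003 -0.002  0.002]
time: 5.03
position: [0.555, 0.2634, 0.058]
tool_rot: [3.12, -0.364, 0.001]
ft_force: [-2.0, -2.6, 5.3]
grip_width: 0.522
t 5.03 p [0.555  0.2634 0.058 ] yaw -13.33 tilt 0.04 w 0.522 F [-2.  -2.6  5.3] q [ 0.06  0.47 -0.69  1.7   0.33  1.09 -2.53]
```

```bash
python3 -m jog '[[[0.3,0,0,0,0],[0.3,0,0,0,0],[0.3,0,0,-0.1,0],[0.3,0,0,-0.2,0],[0.3,0,0,-0.2,0],[0.3,0,0,0,0]]]' 30;python3 -c "from h import *;info()"
```

```text
time: 5.78
position: [0.5554, 0.264, 0.0782]
tool_rot: [-3.12, 0.364, -0.002]
ft_force: [-0.2, -0.2, -3.6]
grip_width: 0.522
t 5.78 p [0.5554 0.264  0.0782] yaw -13.32 tilt 0.09 w 0.522 F [-0.2 -0.2 -3.6] q [ 0.07  0.44 -0.7   1.69  0.31  1.12 -2.52]
```

```bash
python3 -m jog '[[[0.3,0,0,-0.4,0],[0.3,0,0,-0.5,0],[0.3,0,0,-0.5,0],[0.3,0,0,-0.5,0],[0.3,0,0,0,0],[0.3,0,0,0,0]]]' 30
python3 - <<'E'
from h import *
info(.5,.0,.15,-13.3)
im,d=snap('scene')
b=cv2.resize(im[110:310,300:500],None,fx=3,fy=3,interpolation=cv2.INTER_CUBIC)
cv2.imwrite('pics/s2.png',np.clip(b[:,:,::-1].astype(float)*1.7,0,255).astype(np.uint8))
E
```

```text
time: 6.52
position: [0.5546, 0.2633, 0.1529]
tool_rot: [3.12, -0.364, -0.001]
ft_force: [-1.3, 0.4, -3.2]
grip_width: 0.519
t 6.53 p [0.5546 0.2633 0.1529] yaw -13.33 tilt 0.05 w 0.519 F [-1.3  0.4 -3.2] q [ 0.09  0.37 -0.72  1.61  0.26  1.25 -2.48]
units now [0.19  6.719 0.078] turn -0.005 units after turn [0.187 6.72  0.078]
```

View pics/s2.png

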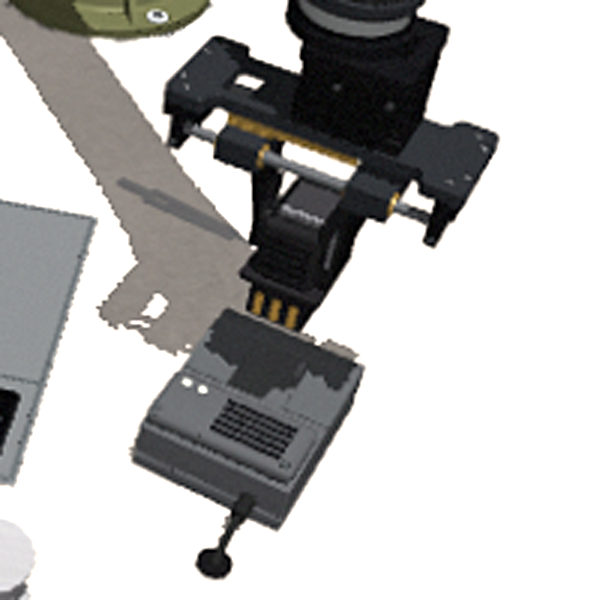

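The pack is out, hanging upright (crop (290,260)) above the empty charger. Next, carry it to the mat.

```bash
python3 -m jog '[[[0.3,0.02,0.3,0,0],[0.3,0.02,0.6,0,0],[0.3,0.02,0.85,0,0],[0.3,0.02,0.85,0,0],[0.3,0.02,0.85,0,0],[0.3,0.02,0.85,0.1,0],[0.3,0.02,0.85,0.2,0],[0.3,0.02,0.8,0.3,0],[0.3,0.02,0.5,0.4,0],[0.3,0.01,0.27,0.4,0]]]'
python3 -m jog '[[[0.3,0,0,0.3,0],[0.3,0,0,0.3,0],[0.3,0,0,0,0],[0.3,0,0,0,0]]]'
python3 -c "from h import *;info(.5,0,.046,-13.3)"
```

```text
time: 7.82
position: [0.4998, -0.001, 0.0961]
tool_rot: [3.12, -0.367, -0.001]
ft_force: [-0.6, 0.3, -3.8]
grip_width: 0.519
time: 8.32
position: [0.5008, 0.0012, 0.0736]
tool_rot: [-3.12, 0.362, -0.001]
ft_force: [-0.2, -0.1, -3.8]
grip_width: 0.52
t 8.32 p [0.5008 0.0012 0.0736] yaw -13.24 tilt 0.04 w 0.52 F [-0.2 -0.1 -3.8] q [ 0.51  0.18 -0.61  1.97  0.12  1.02 -1.95]
units now [-0.013  0.033  0.691] turn 0.012 units after turn [-0.013  0.033  0.691]
```

Lower gently, watching the force.

```bash
python3 -m jog '[[[0.3,0,0,0.2,0],[0.3,0,0,0.2,0],[0.3,0,0,0.15,0],[0.3,0,0,0.08,0],[0.3,0,0,0,0],[0.3,0,0,0,0]]]'
python3 -m jog '[[[0.3,0,0,0.03,0],[0.3,0,0,0.03,0],[0.3,0,0,0,0],[0.3,0,0,0,0]]]'
python3 -c "from h import *;info(.5,0,.046,-13.3)"
```

```text
time: 9.07
position: [0.5005, 0.0003, 0.0483]
tool_rot: [3.12, -0.364, 0.001]
ft_force: [0.1, 0.5, -3.0]
grip_width: 0.511
time: 9.57
position: [0.5005, 0.0002, 0.046]
tool_rot: [3.12, -0.364, 0.001]
ft_force: [-1.8, 0.0, -0.0]
grip_width: 0.517
t 9.57 p [5.005e-01 2.000e-04 4.600e-02] yaw -13.32 tilt 0.02 w 0.517 F [-1.8  0.  -0. ] q [ 0.5   0.22 -0.6   1.99  0.15  0.97 -1.98]
units now [-0.01   0.008  0.   ] turn -0.004 units after turn [-0.01   0.008  0.   ]
```

```bash
python3 -m jog '[[[0.3,0,0,0.01,0],[0.45,0,0,0,0],[0.55,0,0,0,0],[0.65,0,0,0,0],[0.75,0,0,0,0],[0.9,0,0,0,0],[1,0,0,0,0],[1,0,0,0,0],[1,0,0,0,0]]]'
python3 - <<'E'
from h import *
info(.5,0,.16,76.7)
im,d=snap('scene');C=cloud('scene',d)
m=(abs(C[...,0]-.5)<.06)&(abs(C[...,1])<.035)&(C[...,2]>.08)&(C[...,2]<.09)
P=C[m];print(len(P),cv2.minAreaRect(P[:,:2].astype(np.float32)*1000),P.mean(0))
b=cv2.resize(im[110:260,180:380],None,fx=4,fy=4,interpolation=cv2.INTER_CUBIC)
cv2.imwrite('pics/s3.png',np.clip(b[:,:,::-1].astype(float)*1.7,0,255).astype(np.uint8))
E
```

```text
time: 10.7
position: [0.5003, 0.0003, 0.0452]
tool_rot: [3.12, -0.364, -0.0]
ft_force: [-0.2, -0.1, -0.5]
grip_width: 0.99
t 10.7 p [5.003e-01 3.000e-04 4.520e-02] yaw -13.32 tilt 0.0 w 0.99 F [-0.2 -0.1 -0.5] q [ 0.5   0.22 -0.6   1.99  0.15  0.97 -1.98]
units now [-0.006  0.009 -2.869] turn -18.004 units after turn [-0.009 -0.006 -2.869]
218 ((508.9675598144531, 1.1927566528320312), (40.89559555053711, 44.01133728027344), 77.92832946777344) [0.51014833 0.0022539  0.08369108]
```

View pics/s3.png

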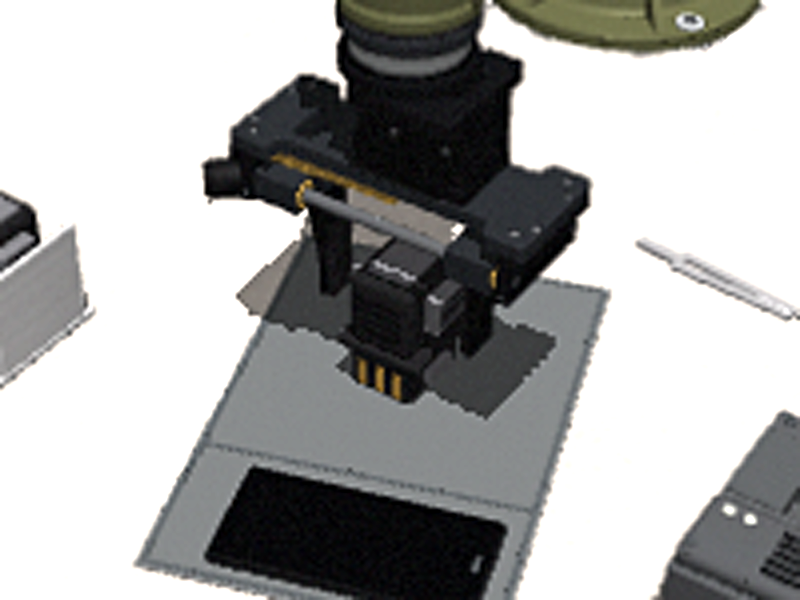

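The pack stands on the mat (crop (390,310)), with the fingers open and the +y button out at (445,305). I'll rise and turn 90°.

```bash
python3 -m jog '[[[1,0,0,-0.3,0],[1,0,0,-0.5,0],[1,0,0,-0.8,0],[1,0,0,-0.9,0],[1,0,0,0,-1],[1,0,0,0,-1],[1,0,0,0,-1],[1,0,0,0,-1],[1,0,0,0,-1],[1,0,0,0,-1]]]'
python3 -m jog '[[[1,0,0,0,-1],[1,0,0,0,-1],[1,0,0,0,-1],[1,0,0,0,-1],[1,0,0,0,-1],[1,0,0,0,-1],[1,0,0,0,-1],[1,0,0,0,-1],[1,0,0,0,-1],[1,0,0,0,-1]]]'
python3 -m jog '[[[1,0,0,0,-1],[1,0,0,0,-1],[1,0,0,0,0],[1,0,0,0,0]]]'
python3 - <<'E'
from h import *
info(.502,0,.049,76.7)
for n in('scene','top'):
    im,d=snap(n);C=cloud(n,d)
    m=(abs(C[...,0]-.5)<.06)&(abs(C[...,1])<.06)&(C[...,2]>.078)&(C[...,2]<.093)
    P=C[m];print(n,len(P),len(P) and cv2.minAreaRect(P[:,:2].astype(np.float32)*1000),P.mean(0))
im,d=np.load('last_scene.npz')['im'],0
b=cv2.resize(im[110:260,180:380],None,fx=4,fy=4,interpolation=cv2.INTER_CUBIC)
cv2.imwrite('pics/s4.png',np.clip(b[:,:,::-1].astype(float)*1.7,0,255).astype(np.uint8))
E
```

```text
time: 12.0
position: [0.5006, 0.0004, 0.1463]
tool_rot: [3.107, 0.46, 0.002]
ft_force: [0.4, 0.6, 0.4]
grip_width: 0.999
time: 13.25
position: [0.5005, 0.0004, 0.1462]
tool_rot: [2.621, 1.73, 0.001]
ft_force: [0.3, 0.0, -0.6]
grip_width: 1.001
time: 13.75
position: [0.5004, 0.0003, 0.1458]
tool_rot: [2.465, 1.947, 0.0]
ft_force: [-0.3, -0.1, -0.3]
grip_width: 1.0
t 13.75 p [5.004e-01 3.000e-04 1.458e-01] yaw 76.6 tilt 0.04 w 1.0 F [-0.3 -0.1 -0.3] q [ 0.62  0.1  -0.71  1.89  0.07  1.17 -0.34]
units now [2.000e-03 3.800e-02 2.419e+00] turn -0.02 units after turn [2.000e-03 3.800e-02 2.419e+00]
scene 311 ((501.3435363769531, 3.6494998931884766), (41.612632751464844, 61.75813293457031), 75.50865936279297) [0.50505909 0.00436085 0.08314686]
top 0 0 [nan nan nan]<stdin>:6: RuntimeWarning: Mean of empty slice.
  ret = um.true_divide(
```

View pics/s4.png

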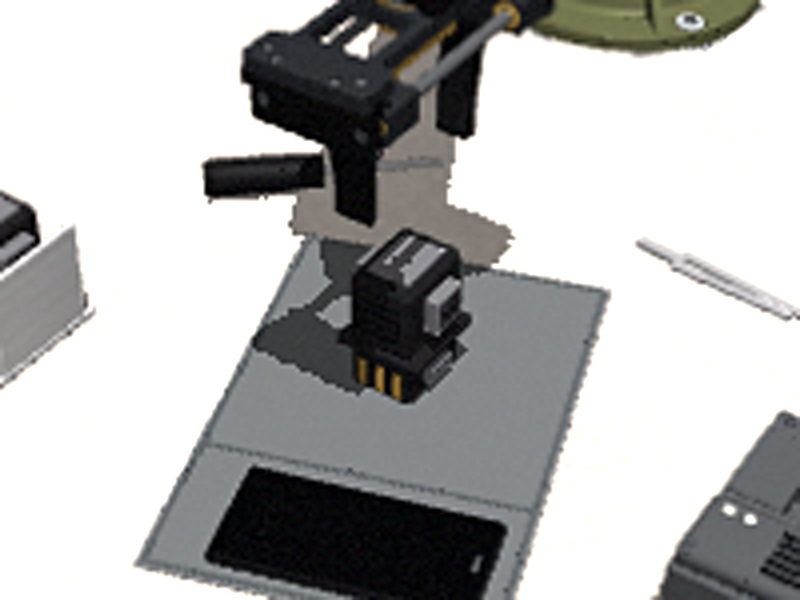

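The pack stands free and upright, button out at (445,305), and the fingers are now in line with its plain ends. Descend and grasp the ends.

```bash
python3 -m jog '[[[1,0.02,0.01,0.5,0],[1,0,0,0.6,0],[1,0,0,0.6,0],[1,0,0,0.5,0],[1,0,0,0.28,0],[1,0,0,0,0],[1,0,0,0,0]]]'
python3 -m jog '[[[0.5,0,0,0,0],[0.5,0,0,0,0],[0.5,0,0,0,0],[0.5,0,0,0,0],[0.5,0,0,0,0],[0.5,0,0,0,0],[0.5,0,0,0,0]]]' 25;python3 -c "from h import *;info()"
```

```text
time: 14.72
position: [0.5016, 0.001, 0.0469]
tool_rot: [2.463, 1.948, 0.001]
ft_force: [-0.6, 0.7, 0.2]
grip_width: 1.0
time: 15.6
position: [0.5006, 0.001, 0.0462]
tool_rot: [-2.464, -1.949, 0.001]
ft_force: [-2.8, 0.7, 4.7]
grip_width: 0.666
t 15.6 p [0.5006 0.001  0.0462] yaw 76.68 tilt 0.04 w 0.666 F [-2.8  0.7  4.7] q [ 0.58  0.24 -0.69  1.99  0.18  0.98 -0.43]
```

```bash
python3 -m jog '[[[0.5,0,0,-0.1,0],[0.5,0,0,-0.3,0],[0.5,0,0,-0.6,0],[0.5,0,0,-0.7,0],[0.5,0,0,-0.7,0],[0.5,0,0,-0.5,0],[0.5,0,0,0,0],[0.5,0,0,0,0]]]'
python3 - <<'E'
from h import *
info()
a=np.radians(-14);ex=np.array([np.cos(a),np.sin(a)]);ey=np.array([-ex[1],ex[0]]);o=np.array([.531,-.315])
for n in('scene','top'):
    im,d=snap(n);C=cloud(n,d).reshape(-1,3)
    q=np.stack([(C[:,:2]-o)@ex,(C[:,:2]-o)@ey],1)*1000
    for nm,c in(('L',73),('R',-73)):
        m=(abs(q[:,1]-c)<33)&(abs(q[:,0])<45)&(C[:,2]>.081)&(C[:,2]<.095)
        r=cv2.minAreaRect(q[m].astype(np.float32));print(n,nm,m.sum(),np.round(r[0],1),np.round(r[1],1),round(r[2],1))
    # divider tops near the bay; sills/floor
    for c in(36.5,-36.5,109.5,-109.5):
        m=(abs(q[:,1]-c)<9)&(abs(q[:,0])<60)&(C[:,2]>.065)&(C[:,2]<.079)
        if m.sum()>4: print(' div',c,m.sum(),'y med',np.median(q[m],0).round(1),'x',np.percentile(q[m][:,0],[2,98]).round(1),'y',np.percentile(q[m][:,1],[5,95]).round(1),'slope',np.polyfit(q[m][:,0],q[m][:,1],1).round(3))
    m=(abs(q[:,1])<130)&(abs(q[:,0])<60)&(C[:,2]>.010)&(C[:,2]<.1)
    r=cv2.minAreaRect(q[m].astype(np.float32));print(' all',np.round(r[0],1),np.round(r[1],1),round(r[2],1))
    m=(abs(q[:,1])<33)&(abs(q[:,0])<60)&(C[:,2]>.017)&(C[:,2]<.035)
    print(' sills',m.sum(),np.percentile(q[m][:,0],[2,98]).round(1) if m.sum() else '')
    m=(abs(q[:,1])<60)&(abs(q[:,0])<60)&(C[:,2]>.0)&(C[:,2]<.009)
im=np.load('last_scene.npz')['im']
b=cv2.resize(im[110:260,90:290],None,fx=4,fy=4,interpolation=cv2.INTER_CUBIC)
cv2.imwrite('pics/s5.png',np.clip(b[:,:,::-1].astype(float)*1.5,0,255).astype(np.uint8))
E
```

```text
time: 16.6
position: [0.5003, 0.0009, 0.1614]
tool_rot: [-2.464, -1.948, 0.001]
ft_force: [0.6, 0.0, -3.2]
grip_width: 0.663
t 16.6 p [0.5003 0.0009 0.1614] yaw 76.68 tilt 0.06 w 0.663 F [ 0.6  0.  -3.2] q [ 0.63  0.09 -0.71  1.87  0.06  1.2  -0.33]
scene L 258 [ 3.5 77.7] [45.3 57.3] 86.6
scene R 226 [  2.7 -68.5] [58.4 44.9] 0.0
 div 36.5 71 y med [14.8 40.6] x [-34.8  37.4] y [37.6 42.8] slope [1.0000e-03 4.0387e+01]
 div -36.5 118 y med [  2.5 -32.6] x [-32.7  37. ] y [-43.1 -29.5] slope [ 1.9000e-02 -3.4677e+01]
 div 109.5 141 y med [  3.3 112.2] x [-34.   35.5] y [101.9 115.2] slope [-2.40000e-02  1.10458e+02]
 div -109.5 48 y med [  20.4 -105.3] x [-32.2  36.5] y [-109.1 -102.9] slope [ 3.50000e-02 -1.06018e+02]
 all [0.2 3.3] [227.5  79.5] 90.0
 sills 153 [-35.   38.7]
top L 333 [ 1.9 76. ] [57.5 47. ] 1.2
top R 336 [  0.6 -69.5] [53.5 58.9] 87.4
 div 36.5 71 y med [ 1.  37.3] x [-34.6  35. ] y [34.5 44.3] slope [1.5000e-02 3.7804e+01]
 div -36.5 65 y med [ -1.4 -37.6] x [-35.   35.1] y [-43.7 -35.7] slope [ 3.0000e-03 -3.8403e+01]
 div 109.5 69 y med [ -0.3 109.8] x [-34.2  33.4] y [101.7 112.3] slope [-1.70000e-02  1.08567e+02]
 div -109.5 83 y med [  -0.9 -109.2] x [-33.6  34.2] y [-112.5 -102.1] slope [-1.60000e-02 -1.08632e+02]
 all [0.1 4.3] [ 92.2 236.9] 2.2
 sills 87 [-37.1  37.3]
```

View pics/s5.png

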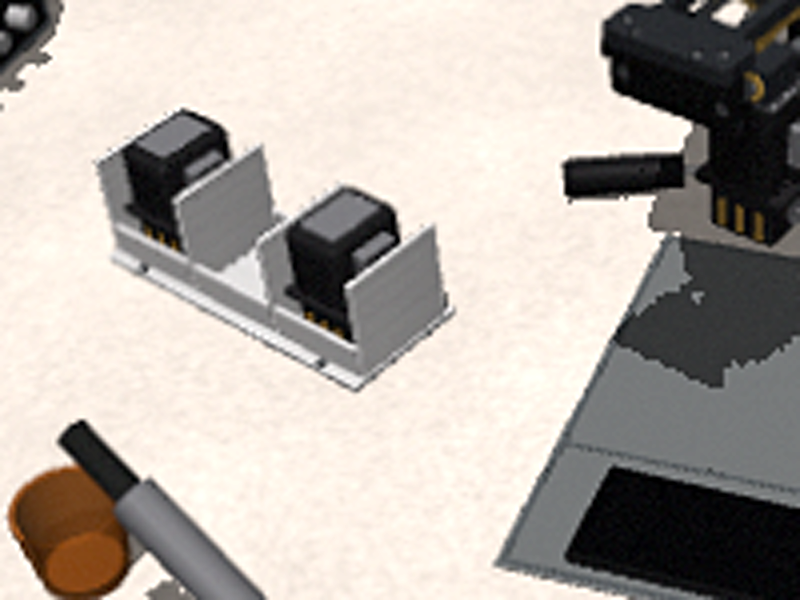

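The rack is clear: the empty bay's dividers show at crop (225,215) and (265,260), and both packs are in place. Combining both cameras puts the bay at about (0.532, -0.314), yaw -14°.

```bash
python3 -c "from h import *;info(.5324,-.3135,.16,76)"
```

```text
t 16.7 p [0.5    0.0009 0.161 ] yaw 76.68 tilt 0.12 w 0.661 F [-0.5  0.2 -1.8] q [ 0.63  0.09 -0.71  1.87  0.06  1.2  -0.33]
units now [-7.464  2.598  0.021] turn 0.137 units after turn [-7.432  2.687  0.021]
```

```bash
python3 -m jog '[[[0.5,-0.3,0.1,0,0.137],[0.5,-0.6,0.2,0,0],[0.5,-0.9,0.33,0,0],[0.5,-0.95,0.35,0,0],[0.5,-0.95,0.35,0,0],[0.5,-0.95,0.35,0,0],[0.5,-0.95,0.35,0,0],[0.5,-0.9,0.33,0,0],[0.5,-0.6,0.2,0,0],[0.5,-0.33,0.13,0,0]]]'
python3 -m jog '[[[0.5,0,0,0,0],[0.5,0,0,0.2,0],[0.5,0,0,0.2,0],[0.5,0,0,0,0],[0.5,0,0,0,0]]]'
python3 - <<'E'
from h import *
info(.5324,-.3135,.145,76)
im,d=snap('scene')
b=cv2.resize(im[90:240,90:290],None,fx=4,fy=4,interpolation=cv2.INTER_CUBIC)
cv2.imwrite('pics/s6.png',np.clip(b[:,:,::-1].astype(float)*1.7,0,255).astype(np.uint8))
E
```

```text
time: 17.95
position: [0.5329, -0.315, 0.1614]
tool_rot: [-2.477, -1.931, 0.001]
ft_force: [-0.9, -0.2, -3.3]
grip_width: 0.663
time: 18.58
position: [0.5336, -0.3131, 0.1462]
tool_rot: [2.475, 1.935, -0.0]
ft_force: [0.0, -0.2, -3.7]
grip_width: 0.663
t 18.57 p [ 0.5336 -0.3131  0.1462] yaw 76.02 tilt 0.01 w 0.663 F [ 0.  -0.2 -3.7] q [ 0.88  0.34 -0.49  1.62  0.17  1.23  0.12]
units now [-0.017 -0.026  0.03 ] turn 0.005 units after turn [-0.017 -0.026  0.03 ]
```

View pics/s6.png

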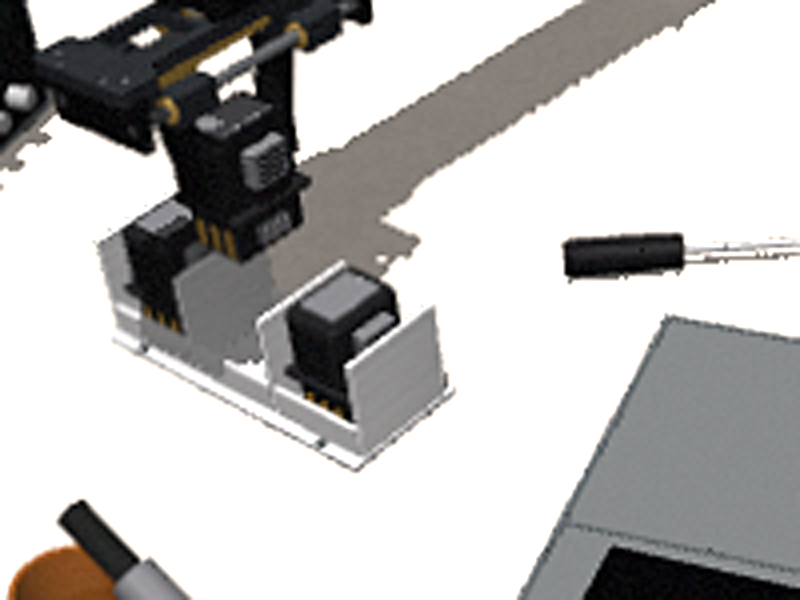

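The pack hangs over the empty bay (crop (240,190)), upright, button out. I'll check its offset to the dividers within this one camera.

```bash
python3 - <<'E'
from h import *
a=np.radians(-14);ex=np.array([np.cos(a),np.sin(a)]);ey=np.array([-ex[1],ex[0]]);o=np.array([.531,-.315])
C=cloud('scene',np.load('last_scene.npz')['d']).reshape(-1,3)
q=np.stack([(C[:,:2]-o)@ex,(C[:,:2]-o)@ey,C[:,2]],1)*1000
def st(nm,m): print(nm,m.sum(),'med',np.median(q[m],0).round(1),'5-95',np.percentile(q[m],[5,95],axis=0).round(1).tolist())
u=103 # pack underside mm
c=(abs(q[:,0])<50)&(abs(q[:,1])<50)
st('button+y',c&(abs(q[:,2]-u-60)<8)&(abs(q[:,0]-2)<10)&(q[:,1]>26))
st('stem+y',c&(abs(q[:,2]-u-14)<10)&(abs(q[:,0])<18)&(q[:,1]>10))
st('stem+x',c&(abs(q[:,2]-u-14)<10)&(abs(q[:,1])<15)&(q[:,0]>10))
st('div+ face',(abs(q[:,1]-39)<6)&(abs(q[:,0])<30)&(q[:,2]>30)&(q[:,2]<65))
st('div- face',(abs(q[:,1]+33)<6)&(abs(q[:,0])<30)&(q[:,2]>30)&(q[:,2]<70))
st('div++ face',(abs(q[:,1]-112)<6)&(abs(q[:,0])<30)&(q[:,2]>30)&(q[:,2]<70))
st('all sill +x',(abs(q[:,1])<110)&(q[:,0]>28)&(q[:,0]<60)&(q[:,2]>10)&(q[:,2]<22))
E
```

```text
button+y 42 med [  2.8  33.4 163.5] 5-95 [[-7.6, 31.7, 156.3], [10.4, 35.8, 170.4]]
stem+y 78 med [  2.9  26.  117.6] 5-95 [[-15.7, 22.1, 109.5], [15.4, 30.7, 122.9]]
stem+x 49 med [ 27.5  -0.5 116.6] 5-95 [[25.9, -11.7, 108.4], [28.8, 12.8, 125.4]]
div+ face 52 med [23.6 40.7 48.7] 5-95 [[17.2, 38.6, 34.0], [29.3, 43.0, 64.3]]
div- face 205 med [  4.2 -32.   46.8] 5-95 [[-25.3, -34.5, 32.2], [27.9, -29.3, 66.5]]
div++ face 258 med [  0.9 113.3  50.7] 5-95 [[-26.4, 111.6, 32.2], [27.0, 115.2, 67.5]]
all sill +x 223 med [36.9 10.6 16.7] 5-95 [[32.1, -92.8, 10.8], [39.0, 99.9, 21.5]]
```

```bash
python3 -m jog '[[[0.5,-0.025,0,0.2,0],[0.5,0,0,0.3,0],[0.5,0,0,0.2,0],[0.5,0,0,0.2,0],[0.5,0,0,0.2,0],[0.5,0,0,0.2,0],[0.5,0,0,0,0]]]'
python3 -c "from h import *;info(.5334,-.314,.0482,76)"
```

```text
time: 19.5
position: [0.5327, -0.3141, 0.0932]
tool_rot: [-2.475, -1.933, 0.001]
ft_force: [0.0, 0.1, -2.8]
grip_width: 0.669
t 19.5 p [ 0.5327 -0.3141  0.0932] yaw 76.0 tilt 0.09 w 0.669 F [ 0.   0.1 -2.8] q [ 0.88  0.39 -0.48  1.67  0.19  1.13  0.1 ]
units now [0.006 0.018 1.126] turn -0.0 units after turn [0.006 0.018 1.126]
```

```bash
python3 -m jog '[[[0.5,0,0,0.2,0],[0.5,0,0,0.2,0],[0.5,0,0,0.2,0],[0.5,0,0,0.2,0],[0.5,0,0,0.15,0],[0.5,0,0,0.1,0],[0.5,0,0,0,0],[0.5,0,0,0,0]]]'
python3 -c "from h import *;info(.5334,-.314,.0482,76)"
```

```text
time: 20.5
position: [0.5335, -0.3145, 0.0525]
tool_rot: [2.475, 1.934, 0.0]
ft_force: [-1.3, -0.1, -2.3]
grip_width: 0.664
t 20.5 p [ 0.5335 -0.3145  0.0525] yaw 76.0 tilt 0.04 w 0.664 F [-1.3 -0.1 -2.3] q [ 0.87  0.43 -0.47  1.7   0.22  1.06  0.09]
units now [ 0.012 -0.006  0.107] turn -0.001 units after turn [ 0.012 -0.006  0.107]
```

```bash
python3 -m jog '[[[0.5,0,0,0.05,0],[0.5,0,0,0.04,0],[0.5,0,0,0,0],[0.5,0,0,0,0]]]'
python3 -m jog '[[[0.5,0,0,0.03,0],[0.5,0,0,0,0],[0.5,0,0,0,0]]]'
```

```text
time: 21.0
position: [0.5333, -0.3144, 0.0486]
tool_rot: [2.476, 1.934, -0.0]
ft_force: [-0.6, 0.4, -3.0]
grip_width: 0.661
time: 21.38
position: [0.5334, -0.3144, 0.0482]
tool_rot: [2.475, 1.934, -0.0]
ft_force: [-3.8, 1.3, 5.6]
grip_width: 0.664
```

Contact at the expected height. Release, rise and check.

```bash
python3 -m jog '[[[0.7,0,0,0,0],[0.75,0,0,0,0],[0.85,0,0,0,0],[1,0,0,0,0],[1,0,0,0,0],[1,0,0,0,0],[1,0,0,-0.3,0],[1,0,0,-0.5,0],[1,0,0,-0.7,0],[1,0,0,-0.9,0]]]'
python3 -m jog '[[[1,0,0,-0.9,0],[1,0,0,-0.9,0],[1,0,0,-0.5,0],[1,0,0,0,0],[1,0,0,0,0],[1,0,0,0,0]]]'
python3 - <<'E'
from h import *
info()
a=np.radians(-14);ex=np.array([np.cos(a),np.sin(a)]);ey=np.array([-ex[1],ex[0]]);o=np.array([.531,-.315])
im,d=snap('scene');C=cloud('scene',d).reshape(-1,3)
q=np.stack([(C[:,:2]-o)@ex,(C[:,:2]-o)@ey,C[:,2]],1)*1000
for c in(73,0,-73):
    m=(abs(q[:,1]-c-2)<31)&(abs(q[:,0])<45)&(q[:,2]>80)&(q[:,2]<100)
    r=cv2.minAreaRect(q[m,:2].astype(np.float32));print(c,m.sum(),np.round(r[0],1),np.round(r[1],1),round(r[2],1),'z',np.median(q[m,2]).round(1))
b=cv2.resize(im[90:240,90:290],None,fx=4,fy=4,interpolation=cv2.INTER_CUBIC)
cv2.imwrite('pics/s7.png',np.clip(b[:,:,::-1].astype(float)*1.7,0,255).astype(np.uint8))
E
```

```text
time: 22.62
position: [0.5332, -0.3143, 0.1454]
tool_rot: [2.475, 1.934, 0.0]
ft_force: [0.4, 0.7, 0.4]
grip_width: 0.999
time: 23.38
position: [0.5325, -0.3141, 0.2336]
tool_rot: [-2.474, -1.932, 0.002]
ft_force: [0.5, -0.4, -1.0]
grip_width: 1.001
t 23.38 p [ 0.5325 -0.3141  0.2336] yaw 76.0 tilt 0.16 w 1.001 F [ 0.5 -0.4 -1. ] q [ 0.89  0.29 -0.5   1.5   0.14  1.39  0.15]
73 271 [ 2.6 76.6] [60.8 41.4] 1.3 z 85.7
0 239 [2.9 3.6] [44.3 59. ] 89.7 z 84.6
-73 232 [  2.2 -69.4] [41.7 60. ] 87.3 z 84.8
```

View pics/s7.png

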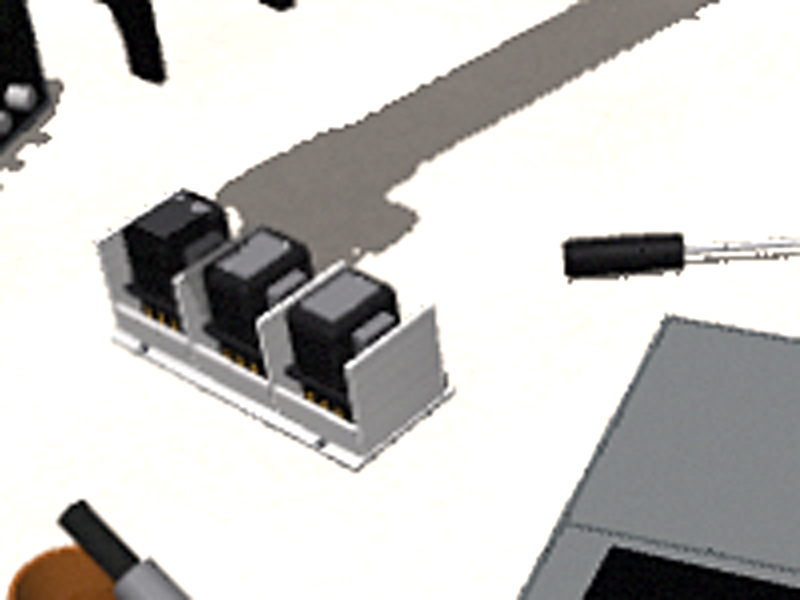

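The pack stands level with its neighbours in the middle bay (crop (255,295)). Its centre matches the midpoint of the neighbours (x 2.9 against 2.4 mm, y 3.6 against 3.6 mm), and its top is at the same height. Handing in.

```bash
python3 -c "from h import *;print(job.close_job())"
```

```text
the job is handed in; nothing more can be done
None
```

The job is done and handed in at about 23.4 s. I squeezed the pack's buttons, lifted it off the charger and stood it upright on the mat. Then I took it again by its plain ends and lowered it until it touched the floor of the rack's middle bay.

**Last checks:**
- **Position:** the pack's centre was within about 1 mm of the midpoint between its neighbours. It stood square to within about 1°.
- **Height:** its top read 84.6 mm, against 84.8 and 85.7 mm for the neighbours, so it is all the way down.
- **Other items:** both rack packs read within about 1–3 mm of their earlier camera readings, which is measurement noise. The phone was never approached. The gripper was open and well clear, with forces near zero.

**Disagreements:**
- The two cameras differed by 2–4 mm on absolute positions. I used their mean and checked the bay alignment within one camera.
- When squeezing the buttons, the opening read about 45 mm instead of the expected 48 mm. The pack still released and was carried without trouble.

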